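Level the desk shelf with its screw foot and a spirit level

ROBOT

A 6-joint arm with a two-finger parallel gripper is mounted at the origin on a cart in front of the work surface, level with it; the furniture and walls round the work are solid. World frame = base frame: x ahead of the robot, y to its left, z up, the work surface at z = 0. Lengths are in m, angles in rad, forces in N, time in s.
With the tool pointing down it reaches from about 0.35 to 0.975 m from the base axis. Payload 4.9 kg.
Tool frame: the origin (TCP) lies between the finger pads; the fingertips stand 8 mm ahead of it and the grasp point (between the pads) lies 11 mm behind it; z points along the fingers, y is the line along which they close (so a half turn about z gives the same grasp; the last joint's range is limited). The gripper opens to 85 mm and grips with 20 to 120 N. Pads are 22 mm wide; open, the fingers measure 114 mm over their backs; the gripper's body (76 mm by 85 mm) begins 54 mm behind the grasp point. The pads swing forward as they close: fully open they stand 13 mm farther back than shut.
Start: joints at [1.045, 0.053, 1.613, -0, 1.476, -0.119], TCP at [0.247, 0.574, 0.239] pointing down, gripper open.
Joint ranges: [-3.01, 3.01], [-1.01, 2.22], [0.06, 2.58], [-1.02, 4.17], [0.09, 2.62], [-3.14, 3.14]. Speed limits (rad/s): [2.57, 2.57, 3.14, 3.14, 3.14, 3.14].

INTERFACE

Orientations are given as a unit quaternion [x, y, z, w].
In Python, from cell import r, viewer gives the robot as it stands. Calls block until the motion is done:
- r.reach(position, orientation): joint-space move of the TCP to a pose.
- r.move_l(position, attitude=None, max_speed=0.15, contact_N=None): straight line of the TCP; attitude=None keeps the orientation; max_speed is the mean speed in m/s. With contact_N (N) it stops when the force on the tool has changed by that much, and returns True; else False.
- r.movej(angles): joint-space move.
- r.gripper_open() and r.gripper_close(newtons=None): open the fingers fully, or close them until they stop; newtons is the grip in N (None keeps the last).
- r.dwell(seconds).
- r.inverse_kinematics(position, orientation): joint angles nearest the present ones, or None.
- viewer.snapshot(name): name is "side" or "top" or "wrist"; returns a dict with "color" (400x640x3 uint8, red, green, blue), "fx", "fy", "cx", "cy" (pixels), "D" ([k1, k2, p1, p2, k3] as OpenCV has them; the pictures are not rectified), "origin" and "orientation" of the camera in the world. Camera axes: x right, y up, looking along -z (the intrinsics and any distortion apply to the point x, -y, -z); pixel columns grow to the right and rows downward; lengths in m; the calibration is good to about 2 mm. A picture is of the moment at which its call begins. There is no depth.
A pose or a line that the arm cannot do raises r.PlanningError and nothing moves.
- r.close_job(): hands the job in; it is judged then, once.
Readings, each from a call of its own:
- r.read_clock(): time.
- r.read_joint_pos(): joint angles.
- r.read_dq(): joint speeds.
- r.read_tau(): joint torques, N m.
- r.read_position(): TCP position.
- r.read_orientation(): TCP orientation.
- r.read_ft_force(): force on the tool from outside, world axes, zero at the start.
- r.read_ft_torque(): the same for the moment, N m.
- r.read_opening(): finger opening in m.
- r.read_gripper_force(): force on a finger pad.
Only numpy, scipy, OpenCV 4.12 (cv2) and the standard library are available. Lean on these libraries where they do the work, as an engineer would, in place of code of your own. Each camera call takes 0.05 s, during which the arm holds its last target. There are 200 camera calls.

TASK

This desk shelf leans towards its screw foot. Take the spirit level up and off its two pegs, lay it upright along the length of the empty board between the end leg and the foot's wing knob, and let go so that the settled bubble shows the lean; then turn the wing knob until the bubble stands between its two lines. Finally press the level down on the board, firmly but not hard (about 10 N), to see that the reading holds under load, and finish while still pressing, with the bubble between its lines; leave the other things on the desk where they are.

Things in the scene. Friction and masses are not known exactly. Their poses are not given: they have to be found in the camera images.
- level_center (a point): Middle of the bulk (25 above the flat underside) of a bare aluminium spirit level with black end caps, 200 long x 24 thick x 50 high, 0.32 kg, at first hanging horizontally on two pegs. x axis across the thickness, y along the length, z out of the top edge. Its middle 72 is solid across the thickness, to be gripped across the 24 from above. Sizes in mm.
- peg_mid (a point): Point half-way between the two pegs, at the height of their axis, 60 in front of the panel, where the level hangs. x points into the panel, y along it. The pegs, 6 thick, 120 apart, run along -x and end 16 to 25 before this point in a tip upturned by 6. To take the level off, lift it 8 to 18 (about 13), then draw it straight out by 50 or more along -x. Sizes in mm.
- shelf_top (a point): Point on the top face of the shelf's plywood board, at the middle of the free place for the level: 40 from the board's centre towards the end leg (+y) and 170 from the knob's axis. x along the depth, y along the length, z out of the face. Sizes in mm.
- knob_grip (a point): Grip point of the black wing knob, on the axis of the upright spindle at the board's -y end, 145 above the desk (it never rises or sinks). The wing is a bar 56 long along this x axis, 14 thick along this y axis, from 128 to 156 above the desk; below it a round hub 27 across. Clockwise from above raises that end of the shelf, 8 mm a turn. Sizes in mm.
- knob (a joint): Angle of the wing knob in rad, growing clockwise seen from above, stops at 0 and 6.28. At the start the screw end is too low, by 1.35 to 2.7 rad of turning, mostly more than one grasp allows; the value where the shelf is level is not known: read the bubble, which moves about 2.7 mm per rad. It takes 0.1 N m and stays where left.
- pegboard: Small plywood pegboard panel, 260 wide, 198 high, 12 thick, fixed on the desk; origin under the panel at desk height, 66 behind point peg_mid. The hanging level's top edge is 13 above the peg axis; the panel's top is flush with it. Sizes in mm.
- level: The same level; origin at the centre of its underside. Either side of the middle (36 to 86 from it) a hand slot, open front and back, closed below, spans 12 to 40 above the underside; a peg is in each. The vial lies along y in the middle of the top edge under a stiff clear cover flush with that edge, which bears pressing. Sizes in mm.
- shelf: The shelf: board 340 along y x 180 along x x 18 thick, its top about 100 above the desk, and its end leg at +y; origin on the desk under the board's centre. It rocks by a few mrad about the end leg's feet when the screw foot at -y is turned, and is otherwise fixed in place. Sizes in mm.
- glue_stick: Standing glue stick, 26 across, 87 high, a bystander; origin under its centre. Sizes in mm.
- hinged_tin: Closed flat tin, 74x114x30, a bystander; origin under its centre. Sizes in mm.
- stamp: Hand stamp, 30x46x56 high, a bystander; origin under its centre. Sizes in mm.
- blue_tape: Roll of tape in a case, 62x75x24, a bystander; origin under its centre. Sizes in mm.
- eraser: Eraser, 19x38x12, a bystander; origin under its centre. Sizes in mm.
- bubble_mid (a point): Centre of the bubble; its offset from point level_center along the level's y axis is the reading: 0 = centred, stops at -10 and +10. The bubble is pale, 14 long, in a yellow-green vial with two black lines; it stands between them when within 2 of 0. It goes to the higher end, 0.6 for each mrad of slope along the level, and takes about 1 s to settle. Sizes in mm.

How it is judged:
On the way, in this order (a step that is already met when the one before it is completed fails the run):
1. the level is lifted off its pegs, clear of the pegboard (contact force between level and pegboard below 0.05 N and distance of level_center from where it was at the start of the episode above 0.06 m), for 0.2 s.
2. the level lies upright along the board, let go, its bubble showing the lean (contact force between level and shelf above 1 N and contact force between the fingers and level below 0.05 N and angle between the y axis of level and the y axis of shelf, either way round below 0.25 rad and angle between level's own z axis and vertical below 0.06 rad and (y of bubble_mid in the frame of level_center above 0.0025 m or y of bubble_mid in the frame of level_center below -0.0025 m)), for 0.3 s.
3. the foot is turned until the bubble stands between its lines, the level lying free on the board (y of bubble_mid in the frame of level_center between -0.002 and 0.002 m and contact force between level and shelf above 1 N and angle between shelf's own z axis and vertical below 0.0045 rad and contact force between the fingers and level below 0.05 N), for 0.5 s.
At the end, for the whole second after the job is handed in: The fingers press the level down on the board: 7 to 28 N between level and board, its own weight of about 3 N included. The level lies upright along the board (within 0.25 rad of its length), at rest, the bubble is within 2 mm of centre, between its lines, and the board is level to 4.5 mrad (contact force between level and shelf between 7 and 28 N and contact force between the fingers and level above 3 N and y of bubble_mid in the frame of level_center between -0.002 and 0.002 m and angle between shelf's own z axis and vertical below 0.0045 rad and angle between the y axis of level and the y axis of shelf, either way round below 0.25 rad and angle between level's own z axis and vertical below 0.03 rad and linear speed of level below 0.01 m/s); the arm keeps its last pose, push and grip.
It fails at once if another thing on the desk is pushed more than 30 mm or knocked over (distance of any of glue_stick, hinged_tin, stamp, blue_tape, eraser from where it was at the start of the episode above 0.03 m or angle between glue_stick's own z axis and vertical above 0.5 rad).
It also fails if it takes over 72 s, if anything falls off the work surface, if the arm or the gripper's body presses on something with over 40 N, if the wrist force passes 120 N, or if a joint passes its speed limit or range.

## Working session

There is one attempt and no reset: what is moved stays moved. The work goes in short steps, each a Python script; the robot and the scene stay as the last script left them, time stands still between calls to the robot, and variables do not carry over. Pictures are saved under pics/ and viewed, at most 14 in all, crops included, and the job is handed in when it is done.

```bash
mkdir -p pics; ls; cat > h.py <<'E'
import numpy as np, cv2
from scipy.spatial.transform import Rotation as R
from cell import r, viewer
def snap(n,f=None):
    s=viewer.snapshot(n)
    if f: cv2.imwrite('pics/'+f,cv2.cvtColor(s['color'],cv2.COLOR_RGB2BGR))
    return s
def K(s): return np.array([[s['fx'],0,s['cx']],[0,s['fy'],s['cy']],[0,0,1.]])
def ray(s,uv):
    p=cv2.undistortPoints(np.array([[uv]],float),K(s),np.array(s['D'],float))[0,0]
    return np.array(s['origin'],float),R.from_quat(s['orientation']).apply([p[0],-p[1],-1])
def onz(s,uv,z):
    o,d=ray(s,uv); return o+d*(z-o[2])/d[2]
def tri(s1,u1,s2,u2):
    o,d=ray(s1,u1);o2,d2=ray(s2,u2)
    t=np.linalg.lstsq(np.c_[d,-d2],o2-o,rcond=None)[0]
    a,b=o+d*t[0],o2+d2*t[1]; return (a+b)/2,np.linalg.norm(a-b)
def proj(s,P):
    c=R.from_quat(s['orientation']).inv().apply(np.atleast_2d(P)-np.array(s['origin']))*[1,-1,-1]
    return cv2.projectPoints(c,np.zeros(3),np.zeros(3),K(s),np.array(s['D'],float))[0][:,0]
def down(yaw): # tool z down, tool y at angle yaw in world
    y=np.array([np.cos(yaw),np.sin(yaw),0]);z=np.array([0,0,-1.]);x=np.cross(y,z)
    return R.from_matrix(np.c_[x,y,z]).as_quat()
E
python3 - <<'E'
from h import *
import pickle
S={n:snap(n,n+'0.png') for n in('top','side','wrist')}
pickle.dump(S,open('s0.pkl','wb'))
for n,s in S.items(): print(n,s['origin'],s['orientation'],s['fx'],s['D'])
im=np.vstack([S['top']['color'],S['side']['color']]); cv2.imwrite('pics/both0.png',cv2.cvtColor(im,cv2.COLOR_RGB2BGR)[:, :])
E
```

```text
pics
top [-0.35762566  0.25257112  1.42372862] [-0.21055974  0.24707481  0.73334707 -0.59734472] 437.973024802098 [-0.11166179  0.          0.          0.          0.        ]
side [0.41397962 1.10881876 0.87511134] [-0.04843331  0.46043624  0.88147428 -0.09303644] 436.53857162072876 [-0.09151016  0.          0.          0.          0.        ]
wrist [0.18345298 0.60296781 0.37373399] [-0.11633048 -0.07529318  0.54419097  0.82743842] 315.8468674654094 [-0.03482063  0.          0.          0.          0.        ]
```

View pics/top0.png

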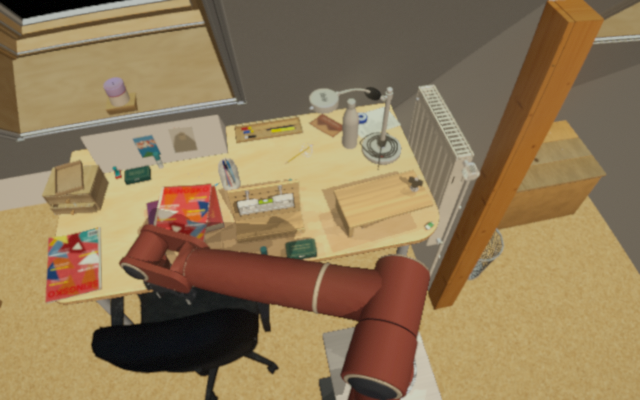

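View pics/side0.png

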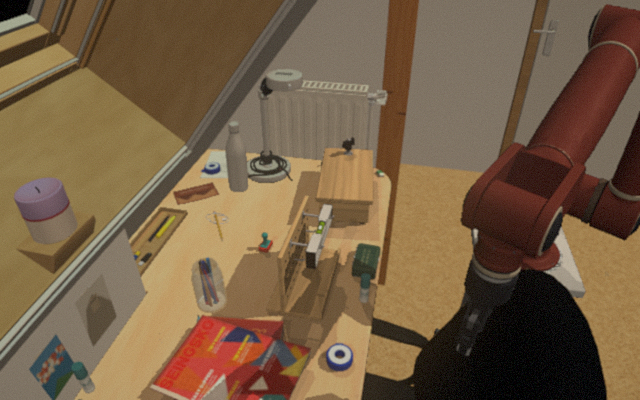

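```bash
python3 - <<'E'
import cv2,numpy as np
t=cv2.imread('pics/top0.png')[165:265,225:445];s=cv2.imread('pics/side0.png')[125:325,265:395]
cv2.imwrite('pics/c1.png',cv2.resize(t,None,fx=3.6,fy=3.6,interpolation=cv2.INTER_CUBIC))
cv2.imwrite('pics/c2.png',cv2.resize(s,None,fx=3,fy=3,interpolation=cv2.INTER_CUBIC))
E
```

```text
(no output)
```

View pics/c1.png

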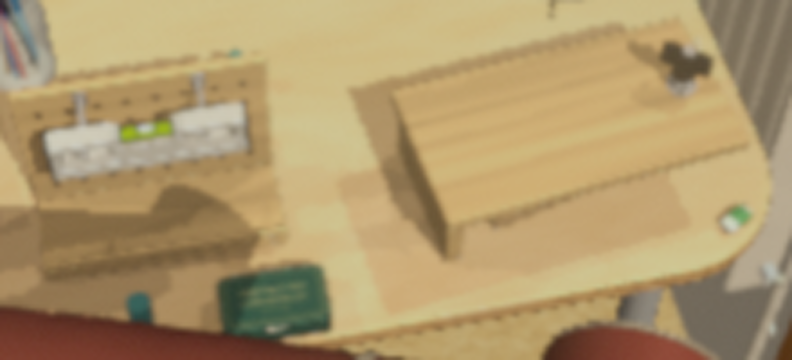

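View pics/c2.png

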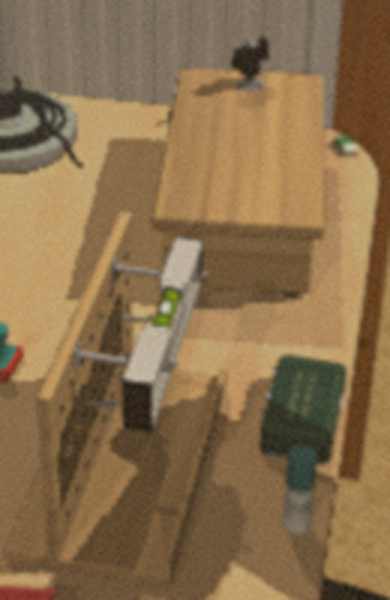

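```bash
python3 - <<'E'
from h import *
import pickle
S=pickle.load(open('s0.pkl','rb'));t,s=S['top'],S['side']
np.set_printoptions(precision=4,suppress=True)
def blob(S,lo,hi,box):
    h=cv2.cvtColor(S['color'],cv2.COLOR_RGB2HSV);m=cv2.inRange(h,lo,hi)
    x0,y0,x1,y1=box; M=np.zeros_like(m);M[y0:y1,x0:x1]=m[y0:y1,x0:x1]
    ys,xs=np.nonzero(M);return np.array([xs.mean(),ys.mean()]),(xs.min(),xs.max(),ys.min(),ys.max()),len(xs)
a=blob(t,(30,120,80),(45,255,255),(235,185,300,215));b=blob(s,(30,120,80),(45,255,255),(300,200,345,265))
print('vial',a,b,onz(t,a[0],.198),onz(s,b[0],.198),tri(t,a[0],s,b[0]))
print('level ends top back edge',onz(t,(237.5,201.7),.198),onz(t,(292.5,193.6),.198))
C=lambda x,y:(225+x/3.6,165+y/3.6); D=lambda x,y:(265+x/3,125+y/3)
print('level top side: ends',onz(s,D(188,240),.198),onz(s,D(135,382),.198))
print('panel top back corners',[onz(t,C(*p),.198)[:2] for p in((5,92),(262,58))])
for n,p,q in(('LB',(395,93),(157,222)),('LF',(450,222),(322,232)),('RF',(748,147),(323,77)),('RB',(690,20),(180,72))):
    print(n,onz(t,C(*p),.1),onz(s,D(*q),.1),tri(t,C(*p),s,D(*q)))
k=blob(t,(0,0,0),(180,255,60),(405,172,426,190));k2=blob(s,(0,0,0),(180,255,60),(335,132,360,153))
print('knob',k,k2,onz(t,k[0],.142),onz(s,k2[0],.142),tri(t,k[0],s,k2[0]))
for n,p in(('tin TL',(222,280)),('tin TR',(325,265)),('tin BR',(328,325))): print(n,onz(t,C(*p),.03))
print('tin side',[onz(s,D(*p),.03)[:2] for p in((280,357),(345,362),(330,450),(265,435))])
print('glue top',onz(s,D(302,450),.087),onz(t,C(138,300),.087))
E
```

```text
vial (array([265.0263, 201.1053]), (np.int64(259), np.int64(272), np.int64(199), np.int64(203)), 38) (array([320.5116, 227.1628]), (np.int64(316), np.int64(324), np.int64(222), np.int64(233)), 43) [0.5782 0.27   0.198 ] [0.5839 0.2732 0.198 ] (array([0.5835, 0.2696, 0.1937]), np.float64(0.003352926680725543))
level ends top back edge [0.5957 0.3654 0.198 ] [0.5909 0.1703 0.198 ]
level top side: ends [0.5845 0.1762 0.198 ] [0.5887 0.37   0.198 ]
panel top back corners [array([0.6539, 0.4005]), array([0.6433, 0.1423])]
LB [0.6463 0.0031 0.1   ] [0.6467 0.0164 0.1   ] (array([0.6509, 0.0021, 0.0912]), np.float64(0.003367670473865679))
LF [ 0.4749 -0.0147  0.1   ] [ 0.477  -0.0014  0.1   ] (array([ 0.4789, -0.0159,  0.091 ]), np.float64(0.002867017657895472))
RF [ 0.5001 -0.341   0.1   ] [ 0.5113 -0.3347  0.1   ] (array([ 0.5097, -0.3468,  0.091 ]), np.float64(0.006619336794805314))
RB [ 0.6783 -0.3394  0.1   ] [ 0.687  -0.3099  0.1   ] (array([ 0.6946, -0.3488,  0.0789]), np.float64(0.0003187837265938064))<stdin>:8: RuntimeWarning: Mean of empty slice.
  ret = ret.dtype.type(ret / rcount)
Traceback (most recent call last):
ValueError: zero-size array to reduction operation minimum which has no identity
```

```bash
python3 - <<'E'
from h import *
np.set_printoptions(precision=4,suppress=True)
q0=R.from_quat(r.read_orientation());p0=r.read_position()
import pickle
w=pickle.load(open('s0.pkl','rb'))['wrist']
print('cam in tool',q0.inv().apply(np.array(w['origin'])-p0),(q0.inv()*R.from_quat(w['orientation'])).as_matrix(),q0.as_matrix())
for yaw in(-.04,np.pi-.04):
    print(yaw,r.inverse_kinematics([.579,.272,.33],down(yaw)))
for yaw in(.09,np.pi+.09): print(yaw,r.inverse_kinematics([.573,-.13,.33],down(yaw)))
for yaw in np.arange(-3,3.2,.5): print('knob',yaw,r.inverse_kinematics([.59,-.30,.2],down(yaw)))
E
```

```text
cam in tool [ 0.0701  0.0016 -0.1354] [[-0.0008  0.9615  0.2746]
 [ 1.      0.0007  0.0005]
 [ 0.0003  0.2746 -0.9615]] [[-0.9184  0.3956 -0.0008]
 [ 0.3956  0.9184 -0.0015]
 [ 0.0002 -0.0017 -1.    ]]
-0.04 [ 0.3229  0.0497  1.4667 -0.      1.6252  0.3629]
3.101592653589793 [ 0.3229  0.0497  1.4667 -0.      1.6252 -2.7787]
0.09 [-0.3497 -0.0737  1.5891 -0.      1.6263 -0.4397]
3.231592653589793 [-0.3497 -0.0737  1.5891 -0.      1.6263  2.7019]
knob -3.0 [-0.5827  0.1635  1.5597 -0.      1.4183  2.4173]
knob -2.5 [-0.5827  0.1635  1.5597 -0.      1.4183  1.9173]
knob -2.0 [-0.5827  0.1635  1.5597 -0.      1.4183  1.4173]
knob -1.5 [-0.5827  0.1635  1.5597 -0.      1.4183  0.9173]
knob -1.0 [-0.5827  0.1635  1.5597 -0.      1.4183  0.4173]
knob -0.5 [-0.5827  0.1635  1.5597 -0.      1.4183 -0.0827]
knob 0.0 [-0.5827  0.1635  1.5597 -0.      1.4183 -0.5827]
knob 0.5 [-0.5827  0.1635  1.5597 -0.      1.4183 -1.0827]
knob 1.0 [-0.5827  0.1635  1.5597 -0.      1.4183 -1.5827]
knob 1.5 [-0.5827  0.1635  1.5597 -0.      1.4183 -2.0827]
knob 2.0 [-0.5827  0.1635  1.5597 -0.      1.4183 -2.5827]
knob 2.5 [-0.5827  0.1635  1.5597 -0.      1.4183 -3.0827]
knob 3.0 [-0.5827  0.1635  1.5597 -0.      1.4183  2.7004]
```

```bash
python3 - <<'E'
from h import *
import pickle
np.set_printoptions(precision=4,suppress=True)
r.reach([.575,.215,.34],down(-.04))
w=snap('wrist','w1.png');pickle.dump(w,open('w1.pkl','wb'))
print(r.read_clock(),r.read_position(),r.read_opening())
E
```

```text
2.0083 [0.5745 0.216  0.3396] 0.08547900939787162
```

View pics/w1.png

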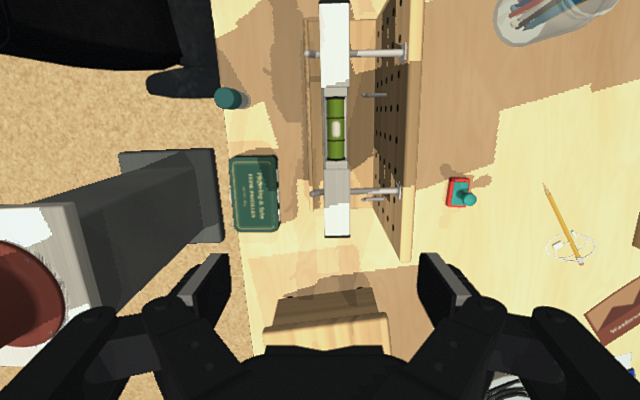

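```bash
python3 - <<'E'
from h import *
import pickle
np.set_printoptions(precision=4,suppress=True)
w=pickle.load(open('w1.pkl','rb'))
h=cv2.cvtColor(w['color'],cv2.COLOR_RGB2HSV)
m=((h[...,1]<60)&(h[...,2]>140))
for rows in((10,45),(60,85),(165,185),(205,233)):
    L=[];Rr=[]
    for y in range(*rows):
        xs=np.nonzero(m[y,300:365])[0]+300
        if len(xs): L.append(xs.min());Rr.append(xs.max()+1)
    y=sum(rows)/2; a,b=np.median(L),np.median(Rr)
    print(rows,a,b,onz(w,(a,y),.198),onz(w,(b,y),.198))
g=((h[...,0]>28)&(h[...,0]<48)&(h[...,1]>120)&(h[...,2]>60));ys,xs=np.nonzero(g[90:165,320:355]);print('vial',xs.min()+320,xs.max()+321,ys.min()+90,ys.max()+91)
print('vial centre',onz(w,((xs.min()+xs.max()+1)/2+320,(ys.min()+ys.max()+1)/2+90),.196))
ys=np.nonzero(m[100:,337])[0]+100;print('end rows',ys[-1],onz(w,(337,237),.198))
print('panel top front edge',onz(w,(409,250),.198),onz(w,(396,20),.198),'back',onz(w,(412,262),.198),onz(w,(425,10),.198),onz(w,(403,262),.198))
E
```

```text
(10, 45) 319.0 350.0 [0.5762 0.3524 0.198 ] [0.6008 0.3515 0.198 ]
(60, 85) 321.0 350.0 [0.5764 0.3186 0.198 ] [0.6002 0.3177 0.198 ]
(165, 185) 324.0 350.0 [0.5755 0.2329 0.198 ] [0.5987 0.232  0.198 ]
(205, 233) 324.0 350.0 [0.5739 0.1915 0.198 ] [0.598  0.1906 0.198 ]
vial 327 344 99 159
vial centre [0.587  0.2725 0.196 ]
end rows 235 [0.5854 0.1731 0.198 ]
panel top front edge [0.654 0.157 0.198] [0.6374 0.3557 0.198 ] back [0.6574 0.1442 0.198 ] [0.6603 0.3623 0.198 ] [0.6486 0.1445 0.198 ]
```

```bash
python3 - <<'E'
from h import *
import pickle
np.set_printoptions(precision=1,suppress=True)
w=pickle.load(open('w1.pkl','rb'));print(w['cx'],w['cy'])
g=w['color'].astype(float).mean(2)
p=np.array([.5745,.216,.3396]);q=R.from_quat(down(-.04))
for dz in(-.013+.008,.008): print(proj(w,[p+q.apply([0,s*.0427,dz]) for s in(-1,1)]))
print(proj(w,[p+q.apply([x,s*.0427,-.005]) for s in(-1,1) for x in(-.011,.011)]))
for y in(262,275,290): print(y,g[y,200:245:3].astype(int),g[y,405:460:3].astype(int))
E
python3 -c "
import cv2;i=cv2.imread('pics/w1.png')[240:340,160:480];cv2.imwrite('pics/f.png',cv2.resize(i,None,fx=2.5,fy=2.5))"
```

```text
323.73656226010155 201.8800160521396
[[230.9 272.4]
 [415.9 272.5]]
[[238.2 259.7]
 [408.7 259.9]]
[[232.9 293.3]
 [228.9 250.5]
 [413.9 293.4]
 [418.  250.7]]
262 [186  92  87  87  88  56  18  15  16  11 183 177 178 159 211] [202 201 217 214 218   2  14  15  17  39  90  88  86 112 220 217 210 209
 210]
275 [ 87  88  35  18  15  18  14  16  15  17  97 183 179 189 181] [162 162 161 162  89  14  11  13  12  12  13  19  23  91  87  87  90  45
  30]
290 [ 15  17  14  17  18  17  14  17  16  17  21 189 170 174 182] [161 160 156 160  41  14  14  11  15  13  15  12  12  11  15  18  75  88
  87]
```

View pics/f.png

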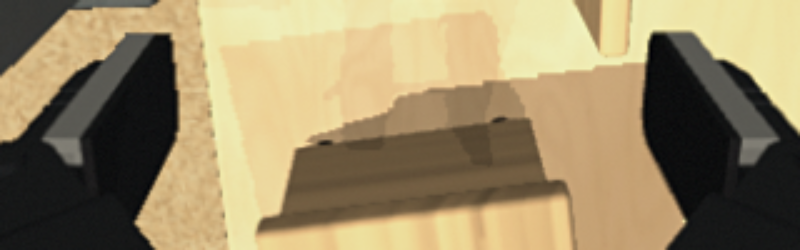

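```bash
python3 - <<'E'
from h import *
np.set_printoptions(precision=4,suppress=True)
q=down(-.02)
r.reach([.585,.2725,.235],q)
print(r.move_l([.585,.2725,.169],q,max_speed=.08,contact_N=8),r.read_position(),r.read_ft_force())
print(r.read_clock())
E
```

```text
False [0.5854 0.2727 0.1697] [-0.1234 -0.7985  0.8519]
3.5333
```

```bash
python3 - <<'E'
from h import *
np.set_printoptions(precision=4,suppress=True)
r.gripper_close(45); print(r.read_opening(),r.read_gripper_force(),r.read_ft_force(),r.read_position())
p=np.array([.585,.2725,.169]);n=np.array([1,.018,0])
p[2]+=.013; r.move_l(p,max_speed=.06); print(r.read_ft_force(),r.read_position())
p=p-.085*n; print(r.move_l(p,max_speed=.1,contact_N=12),r.read_ft_force(),r.read_opening())
r.dwell(.3)
p[2]=.30; r.move_l(p,max_speed=.2)
w=snap('wrist','w2.png'); print(r.read_ft_force(),r.read_position(),r.read_clock())
E
```

```text
0.02338530640342979 46.46231710910797 [ 0.745  -0.3368  0.9942] [0.5854 0.2726 0.1695]
[-0.5008  0.3555 -3.5375] [0.5849 0.2725 0.1821]
False [ 0.111   0.5393 -2.7709] 0.02394304878075525
[-0.4061 -0.4579 -4.2888] [0.4991 0.2706 0.2975] 6.575
```

View pics/w2.png

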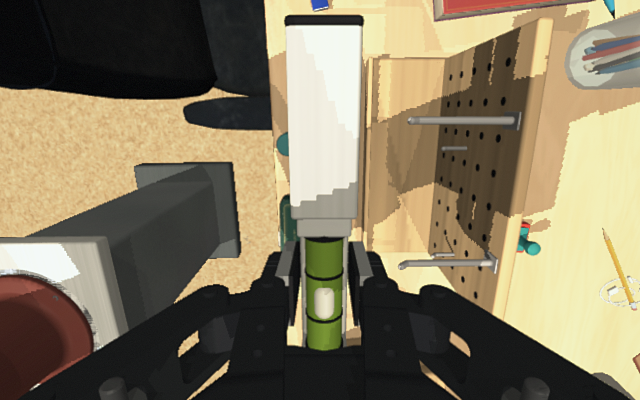

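```bash
python3 - <<'E'
from h import *
import pickle
np.set_printoptions(precision=4,suppress=True)
r.reach([.573,-.13,.30],down(.09))
w=snap('wrist','w3.png'); pickle.dump(w,open('w3.pkl','wb'));print(r.read_ft_force(),r.read_position(),r.read_clock())
E
```

```text
[ 0.0087 -0.4537 -4.0549] [ 0.5732 -0.1288  0.2999] 8.1333
```

View pics/w3.png

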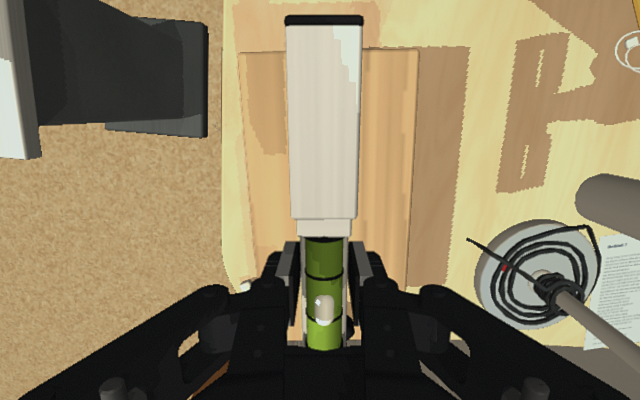

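```bash
python3 - <<'E'
from h import *
import pickle
np.set_printoptions(precision=4,suppress=True)
w=pickle.load(open('w3.pkl','rb'))
P=[onz(w,u,.1)[:2] for u in((239,52),(419,46),(405,285),(252,280))]
print(P)
for a,b in((P[3],P[0]),(P[2],P[1])): d=b-a;print('yaw',np.arctan2(-d[0],d[1]))
print(np.linalg.norm(P[1]-P[0]),(P[0]+P[1])/2)
E
```

```text
[array([ 0.479 , -0.0084]), array([0.6542, 0.0131]), array([ 0.6822, -0.2477]), array([ 0.4992, -0.2575])]
yaw 0.08088557004472251
yaw 0.10681306888560405
0.17648814228850707 [0.5666 0.0024]
```

```bash
python3 - <<'E'
from h import *
import pickle
np.set_printoptions(precision=4,suppress=True)
q=down(.10)
r.move_l([.5796,-.127,.14],q,max_speed=.15)
c=r.move_l([.5796,-.127,.112],q,max_speed=.02,contact_N=4)
print(c,r.read_position(),r.read_ft_force())
r.gripper_open(); r.dwell(.2); print(r.read_position(),r.read_ft_force())
r.move_l([.5796,-.127,.24],q,max_speed=.2)
r.move_l([.5796,-.23,.32],q,max_speed=.25); r.dwell(.5)
w=snap('wrist','w4.png'); pickle.dump(w,open('w4.pkl','wb'));print(r.read_ft_force(),r.read_position(),r.read_clock())
E
```

```text
True [ 0.5795 -0.1271  0.1219] [ 0.0828 -0.319   4.7917]
[ 0.578  -0.1265  0.1197] [-0.3446 -0.4785 -0.222 ]
[ 0.5054 -0.1413  0.1734] [ 0.5796 -0.2298  0.32  ] 13.0583
```

View pics/w4.png

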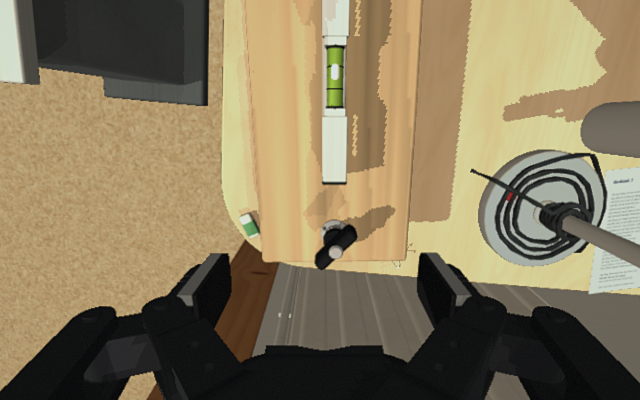

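```bash
cat >> h.py <<'E'
def bubble(w,box,z=.146):
    x0,y0,x1,y1=box
    h=cv2.cvtColor(w['color'],cv2.COLOR_RGB2HSV)
    g=np.zeros(h.shape[:2],np.uint8);g[y0:y1,x0:x1]=cv2.inRange(h,(28,110,50),(50,255,255))[y0:y1,x0:x1]
    ys,xs=np.nonzero(g); rect=(xs.min(),ys.min(),xs.max()+1,ys.max()+1)
    pts=np.c_[xs,ys].astype(np.float32); c,sz,a=cv2.minAreaRect(pts)
    b=np.zeros_like(g);b[rect[1]+2:rect[3]-2,rect[0]+2:rect[2]-2]=cv2.inRange(h,(0,0,150),(180,95,255))[rect[1]+2:rect[3]-2,rect[0]+2:rect[2]-2]
    n,lab,st,ce=cv2.connectedComponentsWithStats(b); i=1+np.argmax(st[1:,4])
    V=onz(w,(c[0]+.5,c[1]+.5),z);B=onz(w,ce[i]+.5,z)
    return V,B,rect,st[i]
E
python3 - <<'E'
from h import *
import pickle
np.set_printoptions(precision=4,suppress=True)
w=pickle.load(open('w4.pkl','rb'))
print(bubble(w,(315,35,355,115)))
h=cv2.cvtColor(w['color'],cv2.COLOR_RGB2HSV)
print(h[40:115,335,:].tolist())
m=np.zeros(h.shape[:2],np.uint8);m[220:275,310:362]=cv2.inRange(h,(0,0,0),(180,255,70))[220:275,310:362]
ys,xs=np.nonzero(m);rc=cv2.minAreaRect(np.c_[xs,ys].astype(np.float32));print(rc)
bx=cv2.boxPoints(rc);print(bx,[onz(w,b,.156)[:2] for b in bx],onz(w,rc[0],.15))
i=cv2.cvtColor(w['color'],cv2.COLOR_RGB2BGR)
cv2.imwrite('pics/k.png',np.hstack([cv2.resize(i[215:275,300:370],None,fx=5.7,fy=5.7,interpolation=cv2.INTER_CUBIC),cv2.resize(i[40:112,300:370],None,fx=4.75,fy=4.75)]))
E
```

```text
(array([ 0.5801, -0.1267,  0.146 ]), array([ 0.5797, -0.1222,  0.146 ]), (np.int64(327), np.int64(47), np.int64(343), np.int64(107)), array([331,  63,   8,  17, 125], dtype=int32))
[[49, 16, 225], [48, 15, 225], [48, 17, 228], [51, 23, 222], [36, 19, 133], [150, 8, 34], [120, 10, 25], [39, 144, 85], [39, 167, 157], [39, 164, 185], [39, 164, 183], [39, 165, 181], [39, 164, 182], [39, 164, 180], [39, 163, 180], [39, 164, 180], [39, 164, 180], [39, 165, 178], [39, 165, 178], [39, 165, 178], [39, 165, 178], [39, 170, 177], [39, 162, 178], [35, 82, 192], [40, 30, 223], [90, 8, 228], [100, 13, 230], [99, 16, 230], [99, 14, 230], [99, 14, 230], [99, 14, 230], [100, 13, 230], [98, 13, 229], [98, 13, 229], [100, 13, 230], [99, 14, 230], [98, 13, 229], [84, 11, 227], [46, 12, 229], [29, 29, 220], [40, 139, 176], [39, 175, 172], [39, 167, 174], [39, 166, 172], [39, 165, 172], [39, 167, 173], [39, 165, 176], [39, 165, 170], [42, 107, 55], [39, 155, 110], [39, 166, 175], [39, 168, 172], [39, 166, 171], [39, 165, 170], [39, 167, 170], [39, 165, 170], [39, 167, 169], [39, 165, 168], [39, 165, 168], [39, 165, 168], [39, 166, 169], [39, 165, 168], [39, 167, 168], [39, 166, 167], [39, 169, 169], [39, 167, 151], [40, 139, 57], [126, 49, 26], [43, 19, 93], [48, 21, 186], [50, 17, 230], [44, 19, 227], [42, 19, 224], [42, 19, 225], [45, 18, 226]]
((330.6153564453125, 242.07691955566406), (29.732133865356445, 53.54475021362305), 47.72631072998047)
[[300.8054 249.086 ]
 [340.4253 213.0679]
 [360.4253 235.0679]
 [320.8054 271.086 ]] [array([ 0.5629, -0.2965]), array([ 0.5991, -0.2537]), array([ 0.6221, -0.275 ]), array([ 0.5859, -0.3196])] [ 0.5931 -0.2882  0.15  ]
```

View pics/k.png

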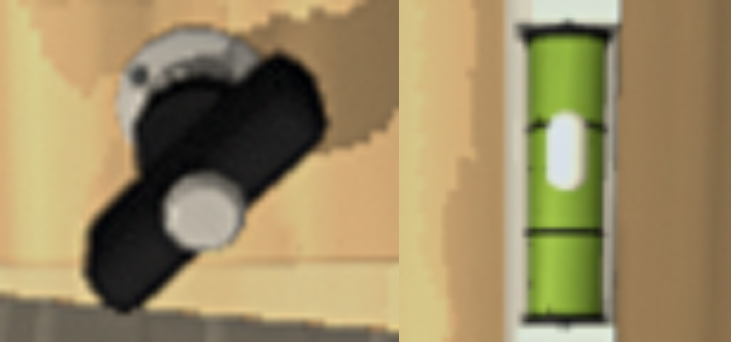

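```bash
python3 - <<'E'
from h import *
import pickle
np.set_printoptions(precision=4,suppress=True)
w=pickle.load(open('w4.pkl','rb'))
f=lambda x,y,z:onz(w,(300+x/5.7,215+y/5.7),z)
for z in(.156,.16): print(f(205,212,z))
a,b=f(140,305,.156),f(322,135,.156);d=b-a;print(a,b,'wing angle',np.arctan2(d[1],d[0]),np.linalg.norm(d))
k=np.array([.580,-.1267])-.170*np.array([-.1,.995]);print(k)
th=np.arctan2(d[1],d[0])
for y in(th-np.pi/2,th+np.pi/2): print(y,r.inverse_kinematics([k[0],k[1],.2],down(y)))
E
```

```text
[ 0.5994 -0.2964  0.156 ]
[ 0.599  -0.2945  0.16  ]
[ 0.5895 -0.3162  0.156 ] [ 0.6186 -0.2793  0.156 ] wing angle 0.9027761251710792 0.046896037663848464
[ 0.597  -0.2959]
-0.6680202016238174 [-0.5717  0.1735  1.5485 -0.      1.4196  0.0963]
2.4735724519659756 [-0.5717  0.1735  1.5485 -0.      1.4196 -3.0453]
```

```bash
python3 - <<'E'
from h import *
import pickle
np.set_printoptions(precision=4,suppress=True)
k=[.598,-.2958];q=down(-.668)
r.reach([*k,.215],q); f0=r.read_ft_force()
print(r.move_l([*k,.137],q,max_speed=.08,contact_N=8),r.read_position(),r.read_ft_force()-f0)
r.gripper_close(40); print(r.read_opening(),r.read_ft_force(),r.read_position())
j=np.array(r.read_joint_pos());print(j)
for i in range(3):
    j[5]+=1.7/3; r.movej(j); print(r.read_ft_force(),r.read_ft_torque(),r.read_opening())
r.dwell(.2);r.gripper_open();print(r.read_ft_force(),r.read_position(),r.read_clock())
r.move_l([*k,.215],max_speed=.15)
r.reach([.5796,-.23,.32],down(.1)); r.dwell(.3)
w=snap('wrist','w5.png'); pickle.dump(w,open('w5.pkl','wb'))
V,B,rect,st=bubble(w,(315,35,355,115));print(V,B,(B-V)[1]/.995,rect,st,r.read_clock())
i=cv2.cvtColor(w['color'],cv2.COLOR_RGB2BGR)
cv2.imwrite('pics/k5.png',np.hstack([cv2.resize(i[215:275,300:370],None,fx=5.7,fy=5.7,interpolation=cv2.INTER_CUBIC),cv2.resize(i[40:112,300:370],None,fx=4.75,fy=4.75)]))
E
```

```text
False [ 0.5985 -0.2961  0.1379] [-0.8503 -0.2157 -0.5568]
0.013163029606852077 [ 4.0447 -2.9657 -1.3304] [ 0.5991 -0.2966  0.1375]
[-0.571   0.228   1.594   0.      1.3158  0.0974]
[ 2.4668 -3.3062 -2.6045] [-0.1507 -0.2558 -0.0944] 0.01339464560977059
[ 3.3444 -4.5677 -2.7843] [-0.3354 -0.3689 -0.1145] 0.013485929922590213
[ 3.8895 -4.9504 -2.4344] [-0.444  -0.3626 -0.11  ] 0.012803963012641858
[-0.7982  0.6075 -0.0361] [ 0.5991 -0.2965  0.1376] 18.225
[ 0.58   -0.1254  0.146 ] [ 0.58   -0.1255  0.146 ] -9.48449764765689e-05 (np.int64(327), np.int64(45), np.int64(343), np.int64(105)) [331  67   8  16 122] 21.3
```

View pics/k5.png

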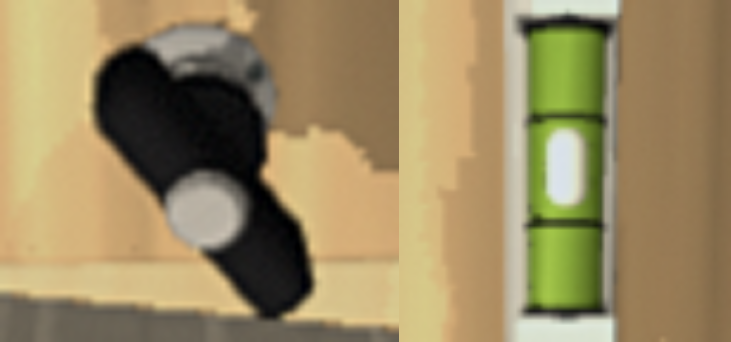

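```bash
python3 - <<'E'
from h import *
import pickle
np.set_printoptions(precision=4,suppress=True)
q=down(.1); c=[.580,-.126]
r.gripper_close(20)
r.reach([*c,.19],q); r.dwell(.2)
f0=np.mean([r.read_ft_force() for _ in range(5)],0); print(f0)
print(r.move_l([*c,.148],q,max_speed=.015,contact_N=7)); r.dwell(.3)
p=np.array(r.read_position());f=r.read_ft_force()-f0;print(p,f)
z=p[2]
for i in range(10):
    f=r.read_ft_force()[2]-f0[2]
    if 9<f<12: break
    z-=np.clip((10.5-f)*.0001,-.0005,.0005); r.move_l([*c,z],q,max_speed=.01); r.dwell(.15)
    print(z,r.read_position()[2],r.read_ft_force()-f0)
r.dwell(1.); print(r.read_ft_force()-f0,r.read_position(),r.read_clock())
s=snap('side','s6.png');w=snap('wrist','w6.png')
i=cv2.cvtColor(w['color'],cv2.COLOR_RGB2BGR);j=cv2.cvtColor(s['color'],cv2.COLOR_RGB2BGR)
u=proj(s,[.58,-.126,.15])[0].astype(int);print(u)
cv2.imwrite('pics/k6.png',np.hstack([i[180:400,220:420].repeat(2,0).repeat(2,1),cv2.resize(j[u[1]-55:u[1]+55,u[0]-50:u[0]+50],(400,440))]))
E
```

```text
[-0.3128 -0.0708  0.2558]
True
[ 0.5802 -0.126   0.1581] [ 0.7212 -0.5733  4.5371]
0.15758970192142863 0.15805740006528657 [0.3849 1.6162 6.1083]
0.15715053321227576 0.15804979358695218 [-0.5497  1.2935  6.9117]
0.15679170564875028 0.15804662981253917 [-1.7069  2.2405  8.0461]
0.1565463115164324 0.15804395353723058 [-2.1085  1.5684  9.0356]
[-1.8294  1.7693  8.7819] [ 0.5803 -0.126   0.158 ] 27.7917
[346 164]
```

View pics/k6.png

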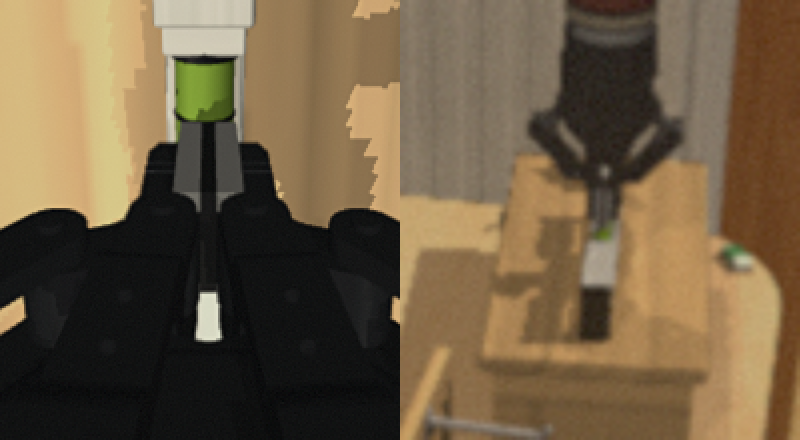

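```bash
python3 - <<'E'
from cell import r
print(r.read_ft_force()); print(r.close_job())
E
```

```text
[-1.93183759  1.20409059  9.45083291]
the job is handed in; nothing more can be done
None
```

The job is handed in after about 28 s: the level lies on the board, one 1.7 rad turn of the knob brought the bubble to about 0 mm, and the fingers were still pressing at about 9 N; they hid the bubble then, so its reading under load is inferred from the board hardly giving, and no verdict was returned.

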